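# Clamp a freshly glued lino stamp and keep the squeeze on

### The job

The lino plate has just been glued to the wooden block of this printing stamp: stand the stamp squarely between the jaws of the one-hand bar clamp that lies on the table, in line with the jaw pads, so that one jaw will press on the lino and the other on the back of the block, and let go of it. Then work the clamp by its trigger alone (do not push the bar or its jaw by hand): squeeze and release it as often as needed until the jaws have closed snugly on the stamp, with a light hand so that the soft lino is not crushed. Finish while still holding the trigger squeezed so that the jaws keep pressing on the stamp, and leave the other things on the table where they are.

Things in the scene. Friction and masses are not known exactly. Their poses are not given: they have to be found in the camera images.
- clamp: One-hand ratchet bar clamp, 0.65 kg, loose, lying flat, 37 mm high. Origin: under the centre of its black housing (x -22 to 28, y -23 to 23 mm), on the table. +x: both jaws stick out this way, the pistol grip to -x. +y: along the bar from the housing to the end jaw. z up.
- clamp_bar: The steel bar, 18 mm wide, 6 mm thick, its middle 18 mm above the table, with the end jaw it carries. It lies along the clamp's y axis at x = 0, passes through the housing and sticks out of it to -y by 30 to 90 mm. It slides to the clamp's -y as the trigger is pumped; meanwhile the whole clamp may creep a few mm a pull and turn a little.
- near_jaw_face (a point): Centre of the rubber pad face (36 x 30 mm, looks to the clamp's +y) of the jaw on the housing, at x 66, y 26, z 18 mm of the clamp. Axes as the clamp's. The space between the pads is free from the bar (x = 9 mm) outwards.
- end_jaw_face (a point): Centre of the rubber pad face (36 x 30 mm, looks to the clamp's -y) of the jaw at the bar's end, at x 66, z 18 mm of the clamp. Pad to pad 58 to 77 mm at the start. A full pull of the trigger draws it about 8 mm (7 to 11) nearer; on release the ratchet holds it. The jaws are 20 mm thick behind the pads and end at x = 88 mm.
- squeeze_point (a point): Point at x -60, y 0, z 18 mm of the clamp, axes as the clamp's, where grip and trigger are pinched together along y. There the grip fills y -28 to -2 mm (z 3 to 33, along x -22 to -119), the trigger y 22 to 36 mm when out (z 6 to 30, along x -30 to -100, y up to 39 at x -71, its tip hooked out to y 47): 64 mm over both, 43 mm with the trigger fully in. Free space on both sides.
- trigger_front (a point): Outermost point of the trigger's bowed front, where a finger presses it: x -60, y 36, z 18 mm of the clamp when released. It moves 21 mm to -y at full pull.
- trigger_pull (a joint): Trigger angle, rad: 0 released, 0.26 at its stop. A spring returns it (3 N at trigger_front when out, 6 N fully in). Once the stamp is tight it stops well short (0.1 to 0.2) and the jaws press about 1.7 times the squeeze beyond the first 5 N. If it gets to the stop or near it, release and pull again. When it is let go the jaws lose most of their pressure.
- trigger: The part of the trigger that a finger presses; its origin is the trigger's pivot (x 24, y 15, z 0 mm of the clamp).
- stamp_center (a point): Centre of the stamp: beech block with a 5 mm dark lino plate glued on its +x side; 36 mm along x, 46 mm along y, 46 mm high, 0.07 kg, loose, upright. In the clamp its x lies along the clamp's y, either way round. The lino crushes when the jaws press over 100 N (some 60 N on the trigger); a squeeze of 15 to 35 N is right.
- stamp: The stamp; origin at the centre of its underside, axes as stamp_center.
- glue_stick_center (a point): Centre of a standing glue stick, 31 mm across, 96 mm high; leave it alone.
- marker_cup: Clear cup full of markers, 80 mm across, 138 mm high with the markers; origin at the centre of its underside; leave it alone.
- scissors: Scissors lying flat, 165 x 80 mm, 10 mm high, origin between handles and blades; leave them alone.
- brayer: Lino ink roller lying on the table, 165 x 75 mm, 33 mm high, origin under its roller; leave it alone.
Things that resemble listed ones, but are neither listed nor needed, are in the scene too. Of the things like the stamp, leave any that is orange or red; of the rest the smaller one is meant.

How it is judged:
By the outcome, as a careful person would: the job done as asked, in the order asked, and still so for the second after the job is handed in, while the arm keeps its last pose, push and grip.
It also fails if it takes over 61 s, if anything falls off the work surface, if the arm or the gripper's body presses on something with over 40 N, if the wrist force passes 120 N, or if a joint passes its speed limit or range.

### The arm

A 7-joint arm with a two-finger parallel gripper is mounted at the origin on the work surface. World frame = base frame: x ahead of the robot, y to its left, z up, the work surface at z = 0. Lengths are in m, angles in rad, forces in N, time in s.
With the tool pointing down it reaches from about 0.35 to 0.9 m from the base axis. Payload 19.9 kg.
Tool frame: the origin (TCP) lies on the centre line of the jaws, within the pads' length; the fingertips stand 8 mm ahead of it and the grasp point (between the pads) lies 11 mm behind it; z points along the fingers, y is the line along which they close (so a half turn about z gives the same grasp; the last joint's range is limited). The gripper opens to 85 mm and grips with 20 to 120 N. Pads are 22 mm wide; open, the fingers measure 114 mm over their backs; the gripper's body (76 mm by 85 mm) begins 54 mm behind the grasp point. The pads swing forward as they close: fully open they stand 13 mm farther back than shut.
Start: joints at [-1.22, 0.417, -0.01, 1.614, 0.005, 1.111, -0.053], TCP at [0.239, 0.578, 0.239] pointing down, gripper open.
Joint ranges: [-2.81, 2.81], [-0.39, 2.02], [-1.27, 1.25], [0.06, 2.57], [-1.19, 4.33], [0.19, 2], [-2.82, 2.82]. Speed limits (rad/s): [1.89, 1.89, 2.39, 2.39, 3.01, 3.01, 3.01].

### API

Orientations are given as a unit quaternion [w, x, y, z].
In Python, from station import robot, optics, order gives the robot as it stands.
- The arm moves only by the tool apply_moves, never from a script. Its argument "series" is a list of rows, each an object of numbers: "dx", "dy", "dz": the shift along the tool's x, y, z in m; "turn": the turn about the tool's z in degrees. In form: [{"dx": .., "dy": .., "dz": .., "turn": ..}, ...]. A call has 1 to 20 rows; each row shifts and turns the commanded pose from where the row before left it, along the tool's axes as they then stand; what a row does not reach is not made up. A row lasts 1/10 s, in which the tool goes at most 50 mm and 8.59 degrees, less where a joint would pass 70% of its speed; a pose out of reach is approached as far as the arm can. A call is refused whole if a number of a shift passes 0.05 or a number of a turn 8.59, either way. A call with a gripper value outside its range is refused whole. "hand" is the closure, from 0 (fully open) to 1 (shut), set as the call begins (left out, the last holds). The fingers move at their own pace and stop on an object; "squeeze" is the grip in N (left out, the last holds). Time passes only in rows, so rows that do not move let the fingers close. It gives the time, the measured TCP pose, the force, the opening and the grip force at its end, in the units of the state.
- robot.get_state(): the state, without advancing time (a new reading comes with each control period).
- optics.grab_frame(name): name is "scene" or "top" or "wrist"; returns a dict with "frame" (400x640x3 uint8, red, green, blue), "fx", "fy", "cx", "cy" (pixels), "k1" (the pictures are not rectified: a ray, as slopes to the right and down, at radius r is drawn at 1 + k1 r^2 times it, then the intrinsics apply), "pose" (4x4, takes a point from camera to world coordinates). Camera axes: x right, y down, z forward; pixel columns grow to the right and rows downward; lengths in m; the calibration is good to about 2 mm. A picture is of the moment at which its call begins. There is no depth.
- order.job_done(): hands the job in; it is judged then, once.
The state is a dict: "time": time; "joints": joint angles; "joint_vel": joint speeds; "tau": joint torques, N m; "tcp_pos": TCP position; "tcp_rot": TCP orientation; "ft_force": force on the tool from outside, world axes, zero at the start; "torque": the same for the moment, N m; "gripper_width": finger opening in m; "grasp_force": force on a finger pad.
Only numpy, scipy, OpenCV 4.12 (cv2) and the standard library are available. Lean on these libraries where they do the work, as an engineer would, in place of code of your own. Each camera call takes 0.05 s, during which the arm holds its last target. There are 200 camera calls.

## Working session

There is one attempt and no reset: what is moved stays moved. The work goes in short steps, Python scripts to look and compute and a tool call to move; the robot and the scene stay as the last step left them, time stands still between calls to the robot, and variables do not carry over. Pictures are saved under pics/ and viewed, at most 10 in all, crops included, and the job is handed in when it is done.

Besides the shell and the picture viewer there is one more tool, called after ">>>" as name(argument=value, ...), one argument or row to a line, values as JSON. apply_moves: Moves the arm, as the interface text tells. Its arguments: {"type":"object","properties":{"series":{"type":"array"},"hand":{"type":"number"},"squeeze":{"type":"number"}},"required":["series"]}

```bash
ls; mkdir -p pics
cat > h.py <<'E'
import numpy as np, cv2
from station import robot, optics, order
def grab(n,f=None):
    d=optics.grab_frame(n)
    if f: cv2.imwrite('pics/'+f,d['frame'][:,:,::-1])
    np.savez('cam_%s.npz'%n,**d); return d
def load(n): return dict(np.load('cam_%s.npz'%n))
def px2w(d,uv,z):
    K=np.array([[d['fx'],0,d['cx']],[0,d['fy'],d['cy']],[0,0,1.]],float);k=float(d['k1'])
    p=(np.array(uv,float).reshape(-1,2)-[K[0,2],K[1,2]])/[K[0,0],K[1,1]]
    s=p.copy()
    for _ in range(20): s=p/(1+k*(s**2).sum(1,keepdims=True))
    r=np.c_[s,np.ones(len(s))]@d['pose'][:3,:3].T; o=d['pose'][:3,3]
    z=np.broadcast_to(z,len(s))
    return o+r*((z-o[2])/r[:,2])[:,None]
def w2px(d,P):
    P=np.array(P,float).reshape(-1,3); c=(P-d['pose'][:3,3])@d['pose'][:3,:3]
    s=c[:,:2]/c[:,2:]; s=s*(1+float(d['k1'])*(s**2).sum(1,keepdims=True))
    return s*[d['fx'],d['fy']]+[d['cx'],d['cy']]
E
python3 - <<'E'
from h import *
np.set_printoptions(precision=4,suppress=True)
t=grab('top','top1.png'); s=grab('scene','scene1.png'); w=grab('wrist')
a=np.vstack([t['frame'],]);cv2.imwrite('pics/top1.png',cv2.resize(a[:,:,::-1],(800,500),interpolation=cv2.INTER_CUBIC))
for d in(t,s,w): print(d['pose'],d['fx'],d['cx'],d['cy'],d['k1'])
print(robot.get_state())
E
```

```text
pics
[[ 0.02   -0.9814  0.1907  0.3849]
 [-0.9992 -0.0265 -0.0314  0.0524]
 [ 0.0359 -0.1899 -0.9811  1.118 ]
 [ 0.      0.      0.      1.    ]] 415.08430677715677 318.9052134268249 194.41267483105085 -0.06963401198132134
[[ 0.2547  0.7465 -0.6147  1.3517]
 [ 0.967  -0.1976  0.1606 -0.1576]
 [-0.0016 -0.6353 -0.7722  1.0451]
 [ 0.      0.      0.      1.    ]] 488.454389747097 321.32005306697084 200.84253768560598 0.020106033316870643
[[ 0.3812  0.877   0.2925  0.1635]
 [ 0.9245 -0.3619 -0.12    0.6086]
 [ 0.0006  0.3162 -0.9487  0.3729]
 [ 0.      0.      0.      1.    ]] 319.64897404557985 321.2161409138419 196.1427068985095 -0.04296783431165981
{'time': 0.15, 'joints': array([-1.2205,  0.4178, -0.0103,  1.614 ,  0.0047,  1.1107, -0.053 ]), 'joint_vel': array([ 0.0002, -0.0018,  0.0004,  0.0008, -0.0004, -0.0005,  0.0011]), 'tau': array([  0.0008, -86.4744,   0.6794, -43.5054,   0.0194,   0.0056,
        -0.    ]), 'tcp_pos': array([0.2386, 0.5774, 0.2388]), 'tcp_rot': array([-0.    ,  0.1946,  0.9809, -0.0005]), 'ft_force': array([ 0.6126, -0.3317, -0.4377]), 'torque': array([0.0378, 0.0377, 0.0083]), 'grasp_force': 0.0, 'gripper_width': 0.0853203500779271}
```

View pics/top1.png

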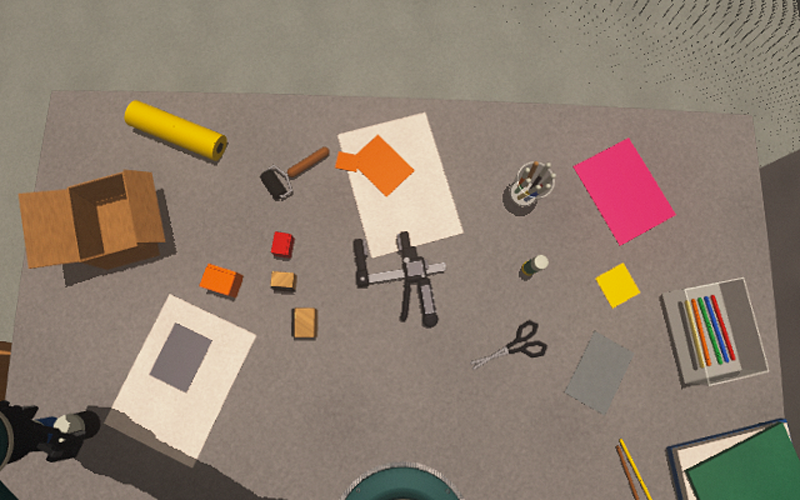

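View pics/scene1.png

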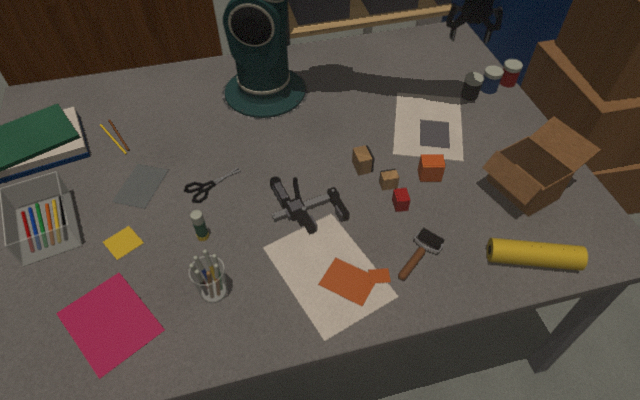

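Run:
```python
from h import *
t=load('top')['frame'][:,:,::-1]
a=cv2.resize(t[180:270,200:370],None,fx=4.7,fy=4.7,interpolation=cv2.INTER_CUBIC)
cv2.imwrite('pics/crop1.png',a); print(a.shape)
```

```text
(423, 799, 3)
```

View pics/crop1.png

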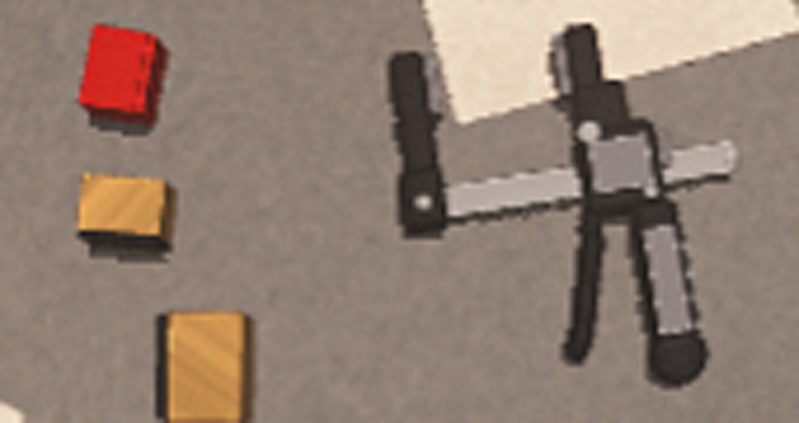

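Run:
```python
from h import *
np.set_printoptions(precision=4,suppress=True)
t=load('top')
f=lambda pts,z: px2w(t,np.array(pts)/4.7+[200,180],z)
print('stamp top',f([(82,174),(170,178),(168,236),(78,233),(168,248),(78,245)],.046))
print('big',f([(168,313),(248,313),(246,422),(167,422)],.046))
print('bar',f([(448,200),(580,180),(668,162),(735,157)],.021))
print('jaws: end outer tip, pad tip, near tip L/R',f([(392,57),(418,55),(570,28),(594,26)],.037))
print('end rivet, hous corners', f([(424,202),(588,130),(652,192),(582,130),(655,125)],.037))
print('knob',f([(678,358),(575,352)],.03))
```

```text
stamp top [[0.5264 0.2801 0.046 ]
 [0.5255 0.2314 0.046 ]
 [0.4934 0.2307 0.046 ]
 [0.4938 0.2802 0.046 ]
 [0.4868 0.2304 0.046 ]
 [0.4872 0.2797 0.046 ]]
big [[0.4514 0.2284 0.046 ]
 [0.4525 0.1849 0.046 ]
 [0.3938 0.1832 0.046 ]
 [0.3928 0.2258 0.046 ]]
bar [[ 0.5203  0.0784  0.021 ]
 [ 0.5336  0.004   0.021 ]
 [ 0.5451 -0.0459  0.021 ]
 [ 0.549  -0.0842  0.021 ]]
jaws: end outer tip, pad tip, near tip L/R [[ 0.5986  0.112   0.037 ]
 [ 0.6002  0.0974  0.037 ]
 [ 0.6181  0.0119  0.037 ]
 [ 0.6196 -0.0017  0.037 ]]
end rivet, hous corners [[ 0.5169  0.0913  0.037 ]
 [ 0.5598  0.0007  0.037 ]
 [ 0.5256 -0.0357  0.037 ]
 [ 0.5597  0.0041  0.037 ]
 [ 0.5636 -0.037   0.037 ]]
knob [[ 0.4342 -0.0518  0.03  ]
 [ 0.4363  0.0054  0.03  ]]
```

>>> apply_moves(
  series=[
    {"dx": -0.041, "dy": -0.0217, "dz": 0.008},
    {"dx": -0.041, "dy": -0.0217, "dz": 0.008},
    {"dx": -0.041, "dy": -0.0217, "dz": 0.008},
    {"dx": -0.041, "dy": -0.0217, "dz": 0.008},
    {"dx": -0.041, "dy": -0.0217, "dz": 0.008},
    {"dx": -0.041, "dy": -0.0217, "dz": 0.008},
    {"dx": -0.041, "dy": -0.0217, "dz": 0.008},
    {"dx": -0.041, "dy": -0.0217, "dz": 0.008},
    {"dx": -0.041, "dy": -0.0217, "dz": 0.008},
    {"turn": -7.5},
    {"turn": -7.5},
    {"turn": -7.5},
    {},
  ],
  hand=0,
)

```text
invalid input at $.series[0]: expected keys dx, dy, dz, turn
```

```bash
cat >> h.py <<'E'
def st():
    s=robot.get_state(); q=s['tcp_rot']
    from scipy.spatial.transform import Rotation as R
    M=R.from_quat([q[1],q[2],q[3],q[0]]).as_matrix()
    print('t',s['time'],'tcp',s['tcp_pos'].round(4),'yang',np.degrees(np.arctan2(M[1,1],M[0,1])).round(2),'zax',M[:,2].round(3),'w',round(s['gripper_width'],4),'F',s['ft_force'].round(1),'g',round(s['grasp_force'],1),'j7',s['joints'][6].round(2))
    return s,M
def go(target,yang=None):
    "world target -> tool shift (at current axes), turn"
    s,M=st(); d=(np.array(target)-s['tcp_pos'])@M
    a=np.degrees(np.arctan2(M[1,1],M[0,1]))
    print('shift',d.round(4),'turn',None if yang is None else round(a-yang,2))
E
python3 - <<'E'
from h import *
go([.507,.2555,.02],90)
d=grab('wrist'); cv2.imwrite('pics/w1.png',cv2.resize(d['frame'][:,:,::-1],(800,500)))
E
```

```text
t 0.15 tcp [0.2386 0.5774 0.2388] yang 67.55 zax [-0.    -0.001 -1.   ] w 0.0853 F [ 0.6 -0.3 -0.4] g 0.0 j7 -0.05
shift [-0.371  -0.1948  0.219 ] turn -22.45
```

View pics/w1.png

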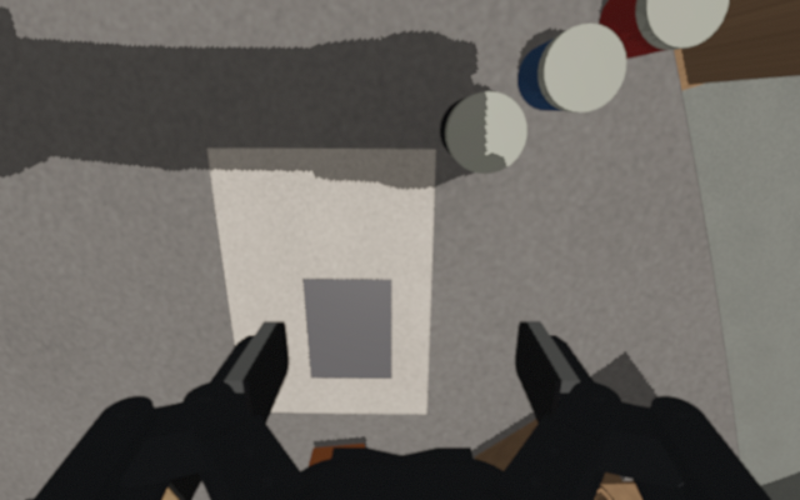

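>>> apply_moves(
  series=[
    {"dx": -0.041, "dy": -0.0217, "dz": 0.008, "turn": 0},
    {"dx": -0.041, "dy": -0.0217, "dz": 0.008, "turn": 0},
    {"dx": -0.041, "dy": -0.0217, "dz": 0.008, "turn": 0},
    {"dx": -0.041, "dy": -0.0217, "dz": 0.008, "turn": 0},
    {"dx": -0.041, "dy": -0.0217, "dz": 0.008, "turn": 0},
    {"dx": -0.041, "dy": -0.0217, "dz": 0.008, "turn": 0},
    {"dx": -0.041, "dy": -0.0217, "dz": 0.008, "turn": 0},
    {"dx": -0.041, "dy": -0.0217, "dz": 0.008, "turn": 0},
    {"dx": -0.041, "dy": -0.0217, "dz": 0.008, "turn": 0},
    {"dx": 0, "dy": 0, "dz": 0, "turn": -7.5},
    {"dx": 0, "dy": 0, "dz": 0, "turn": -7.5},
    {"dx": 0, "dy": 0, "dz": 0, "turn": -7.5},
    {"dx": 0, "dy": 0, "dz": 0, "turn": 0},
  ],
  hand=0,
)

```text
time: 1.5
tcp_pos: [0.5051, 0.256, 0.1672]
tcp_rot: [-0.0, -0.002, 1.0, -0.0]
ft_force: [1.2, -0.9, 0.3]
gripper_width: 0.0856
grasp_force: 0.0
```

Run:
```python
from h import *
go([.507,.2555,.02],90)
d=grab('wrist'); cv2.imwrite('pics/w2.png',cv2.resize(d['frame'][:,:,::-1],(800,500)))
```

```text
t 1.5 tcp [0.5051 0.256  0.1672] yang 90.18 zax [-0. -0. -1.] w 0.0856 F [ 1.2 -0.9  0.3] g 0.0 j7 1.07
shift [-0.0019 -0.0005  0.1472] turn 0.18
```

View pics/w2.png

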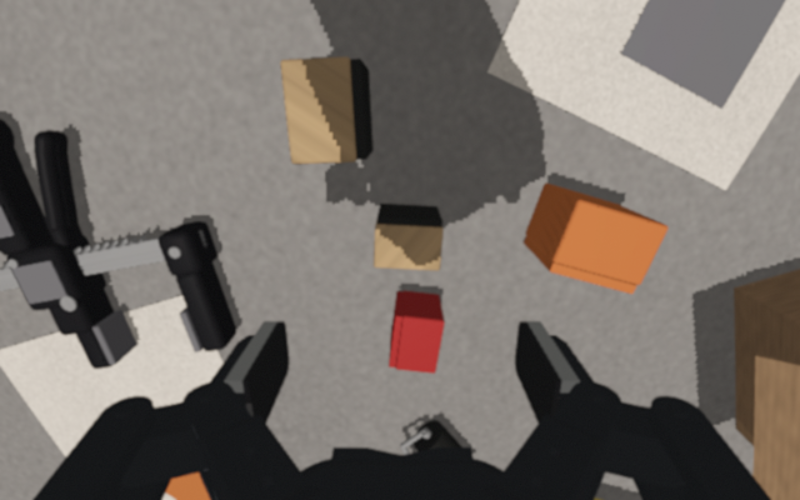

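Run:
```python
from h import *
np.set_printoptions(precision=4,suppress=True)
d=load('wrist')
f=lambda p,z: px2w(d,np.array(p)*.8,z)
print(f([(376,268),(440,269),(443,226),(376,226)],.046), f([(378,204),(440,206)],.0))
print('bar edges',f([(78,277),(165,262),(80,252),(160,234)],.021))
print('end rivet',f([(175,252),(183,313),(200,348),(187,345)],[.037,.033,.033,.033]))
print(w2px(d,[[.507,.2555,.046],[.507,.2555,0]])/.8)
```

```text
[[0.5257 0.2391 0.046 ]
 [0.5263 0.2831 0.046 ]
 [0.4956 0.284  0.046 ]
 [0.4957 0.2396 0.046 ]] [[0.4911 0.2385 0.    ]
 [0.4925 0.2862 0.    ]]
bar edges [[0.5446 0.0033 0.021 ]
 [0.5315 0.0765 0.021 ]
 [0.5238 0.0104 0.021 ]
 [0.5093 0.0768 0.021 ]]
end rivet [[0.5178 0.0955 0.037 ]
 [0.5684 0.0903 0.033 ]
 [0.5992 0.0985 0.033 ]
 [0.5966 0.0885 0.033 ]]
[[399.9575 242.2097]
 [400.103  223.9981]]
```

>>> apply_moves(
  series=[
    {"dx": -0.003, "dy": 0.003, "dz": 0.04, "turn": 0},
    {"dx": 0, "dy": 0, "dz": 0.04, "turn": 0},
    {"dx": 0, "dy": 0, "dz": 0.04, "turn": 0},
    {"dx": 0, "dy": 0, "dz": 0.026, "turn": 0},
    {"dx": 0, "dy": 0, "dz": 0, "turn": 0},
  ],
  hand=0,
)

```text
time: 2.05
tcp_pos: [0.5062, 0.2582, 0.0182]
tcp_rot: [-0.002, 0.001, 1.0, -0.002]
ft_force: [-0.3, -0.3, 1.3]
gripper_width: 0.0853
grasp_force: 0.0
```

>>> apply_moves(
  series=[
    {"dx": 0, "dy": 0, "dz": 0, "turn": 0},
    {"dx": 0, "dy": 0, "dz": 0, "turn": 0},
    {"dx": 0, "dy": 0, "dz": 0, "turn": 0},
    {"dx": 0, "dy": 0, "dz": 0, "turn": 0},
    {"dx": 0, "dy": 0, "dz": 0, "turn": 0},
    {"dx": 0, "dy": 0, "dz": 0, "turn": 0},
    {"dx": 0, "dy": 0, "dz": 0, "turn": 0},
    {"dx": 0, "dy": 0, "dz": 0, "turn": 0},
  ],
  hand=1,
  squeeze=30,
)

```text
time: 2.85
tcp_pos: [0.509, 0.2597, 0.0231]
tcp_rot: [0.001, -0.0, 1.0, 0.001]
ft_force: [-2.0, -1.2, 10.8]
gripper_width: 0.046
grasp_force: 29.2
```

Run:
```python
from h import *
st()
```

```text
t 2.85 tcp [0.509  0.2597 0.0231] yang 90.01 zax [ 0.002  0.001 -1.   ] w 0.046 F [-2.  -1.2 10.8] g 29.2 j7 1.08
```

>>> apply_moves(
  series=[
    {"dx": 0, "dy": 0, "dz": -0.04, "turn": 0},
    {"dx": 0, "dy": 0, "dz": -0.045, "turn": 0},
    {"dx": 0, "dy": 0, "dz": -0.045, "turn": 0},
    {"dx": -0.016, "dy": -0.045, "dz": 0, "turn": 0},
    {"dx": -0.016, "dy": -0.045, "dz": 0, "turn": 0},
    {"dx": -0.016, "dy": -0.045, "dz": 0, "turn": 0},
    {"dx": -0.016, "dy": -0.045, "dz": 0, "turn": 0},
    {"dx": -0.016, "dy": -0.045, "dz": 0, "turn": 0},
    {"dx": -0.016, "dy": -0.045, "dz": 0, "turn": 0},
    {"dx": 0, "dy": 0, "dz": 0, "turn": 8},
    {"dx": 0, "dy": 0, "dz": 0, "turn": 8},
    {"dx": 0, "dy": 0, "dz": 0, "turn": 8},
    {"dx": 0, "dy": 0, "dz": 0, "turn": 8},
    {"dx": 0, "dy": 0, "dz": 0, "turn": 8},
    {"dx": 0, "dy": 0, "dz": 0, "turn": 8},
    {"dx": 0, "dy": 0, "dz": 0, "turn": 8},
    {"dx": 0, "dy": 0, "dz": 0, "turn": 8},
    {"dx": 0, "dy": 0, "dz": 0, "turn": 8},
    {"dx": 0, "dy": 0, "dz": 0, "turn": 8},
  ],
)

```text
time: 4.75
tcp_pos: [0.6045, -0.0105, 0.1525]
tcp_rot: [0.0, 0.645, 0.764, 0.001]
ft_force: [-0.2, -0.2, -1.1]
gripper_width: 0.0459
grasp_force: 31.7
```

Run:
```python
from h import *
go([.5915,.058,.13],10)
d=grab('wrist'); cv2.imwrite('pics/w3.png',cv2.resize(d['frame'][:,:,::-1],(800,500)))
```

```text
t 4.75 tcp [ 0.6045 -0.0105  0.1525] yang 9.7 zax [ 0.001  0.001 -1.   ] w 0.0459 F [-0.2 -0.2 -1.1] g 31.7 j7 0.36
shift [ 0.0697 -0.0014  0.0225] turn -0.3
```

View pics/w3.png

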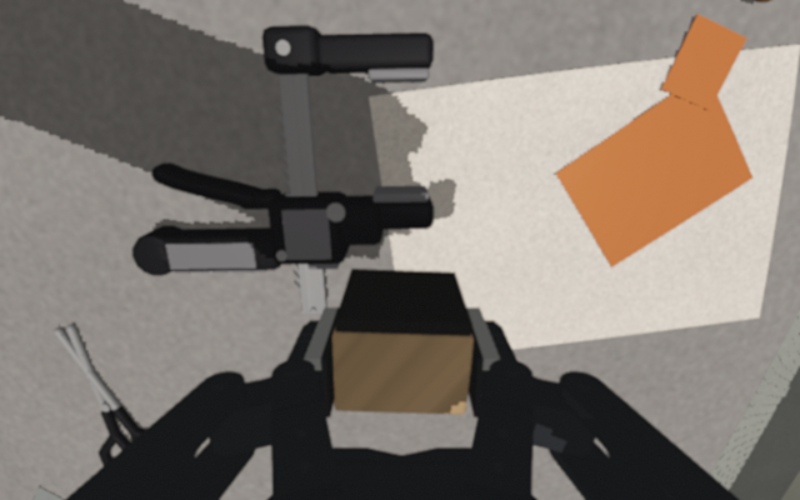

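Run:
```python
from h import *
np.set_printoptions(precision=4,suppress=True)
d=load('wrist')
f=lambda p,z: px2w(d,np.array(p)*.8,z)[:,:2]
b=f([(281,80),(290,190),(308,80),(317,190),(301,270),(323,270)],.021);print('bar',b)
j=f([(433,35),(433,70),(433,190),(433,226)],.037);print('jaw tips end(2) near(2)',j)
e=f([(285,47),(369,69),(430,68),(369,79),(430,81)],[.037,.033,.033,.003,.003]);print('end rivet,pad',e)
n=f([(375,200),(430,200),(377,187),(430,187)],[.033,.033,.003,.003]);print('near pad',n)
print('stamp',px2w(d,np.array([(333,333),(472,333),(333,411),(472,411)])*.8,.1755)[:,:2])
for v in (b[1]-b[0],b[3]-b[2],b[4]-b[0],b[5]-b[2],j[2]-j[1]): print(np.degrees(np.arctan2(v[1],v[0])))
for v in (e[2]-e[1],n[1]-n[0]): print(np.degrees(np.arctan2(v[1],v[0])))
```

```text
bar [[ 0.514   0.077 ]
 [ 0.5257  0.0089]
 [ 0.5306  0.0797]
 [ 0.5437  0.0119]
 [ 0.5383 -0.0476]
 [ 0.5539 -0.0449]]
jaw tips end(2) near(2) [[0.6016 0.1149]
 [0.6051 0.0966]
 [0.6186 0.0276]
 [0.6231 0.0045]]
end rivet,pad [[0.5193 0.0947]
 [0.5682 0.0912]
 [0.6034 0.0978]
 [0.5664 0.0877]
 [0.6065 0.0933]]
near pad [[0.5834 0.0143]
 [0.6184 0.0202]
 [0.5826 0.0173]
 [0.6199 0.0237]]
stamp [[ 0.5806  0.0007]
 [ 0.6241  0.0081]
 [ 0.584  -0.0297]
 [ 0.6311 -0.0218]]
-80.24680072009028
-79.13194477972348
-78.94653379402358
-79.41841707560465
-78.95954678445003
10.619328213495383
9.698475118335727
```

>>> apply_moves(
  series=[
    {"dx": 0.028, "dy": 0.0006, "dz": 0, "turn": -0.7},
    {"dx": 0.028, "dy": 0.0006, "dz": 0, "turn": 0},
    {"dx": 0, "dy": 0, "dz": 0.04, "turn": 0},
    {"dx": 0, "dy": 0, "dz": 0.04, "turn": 0},
    {"dx": 0, "dy": 0, "dz": 0, "turn": 0},
    {"dx": 0, "dy": 0, "dz": 0, "turn": 0},
  ],
)

```text
time: 5.4
tcp_pos: [0.5957, 0.0443, 0.0725]
tcp_rot: [0.0, 0.637, 0.771, -0.0]
ft_force: [-1.0, -1.0, 0.1]
gripper_width: 0.0462
grasp_force: 31.7
```

Run:
```python
from h import *
go([.5962,.045,.024],10.4)
```

```text
t 5.4 tcp [0.5957 0.0443 0.0725] yang 10.8 zax [ 0. -0. -1.] w 0.0462 F [-1.  -1.   0.1] g 31.7 j7 0.32
shift [0.0006 0.0006 0.0485] turn 0.4
```

>>> apply_moves(
  series=[
    {"dx": 0.0005, "dy": 0.0005, "dz": 0.03, "turn": 0.4},
    {"dx": 0, "dy": 0, "dz": 0.01, "turn": 0},
    {"dx": 0, "dy": 0, "dz": 0.008, "turn": 0},
    {"dx": 0, "dy": 0, "dz": 0, "turn": 0},
    {"dx": 0, "dy": 0, "dz": 0, "turn": 0},
    {"dx": 0, "dy": 0, "dz": 0, "turn": 0},
  ],
)

```text
time: 6.0
tcp_pos: [0.5964, 0.0452, 0.0243]
tcp_rot: [0.0, 0.64, 0.768, 0.0]
ft_force: [-0.3, -0.6, -1.0]
gripper_width: 0.0455
grasp_force: 31.8
```

>>> apply_moves(
  series=[
    {"dx": 0, "dy": 0, "dz": 0, "turn": 0},
    {"dx": 0, "dy": 0, "dz": 0, "turn": 0},
    {"dx": 0, "dy": 0, "dz": 0, "turn": 0},
    {"dx": 0, "dy": 0, "dz": 0, "turn": 0},
  ],
  hand=0.3,
)

```text
time: 6.4
tcp_pos: [0.5959, 0.0452, 0.0234]
tcp_rot: [0.0, 0.64, 0.768, 0.0]
ft_force: [1.4, -0.6, -0.3]
gripper_width: 0.0595
grasp_force: 0.0
```

>>> apply_moves(
  series=[
    {"dx": 0, "dy": 0, "dz": -0.03, "turn": 0},
    {"dx": 0, "dy": 0, "dz": -0.045, "turn": 0},
    {"dx": 0, "dy": 0, "dz": -0.05, "turn": 0},
    {"dx": -0.0163, "dy": -0.042, "dz": 0, "turn": 0},
    {"dx": -0.0163, "dy": -0.042, "dz": 0, "turn": 0},
    {"dx": -0.0163, "dy": -0.042, "dz": 0, "turn": 0},
    {"dx": 0, "dy": 0, "dz": 0, "turn": -8.2},
    {"dx": 0, "dy": 0, "dz": 0, "turn": -8.2},
    {"dx": 0, "dy": 0, "dz": 0, "turn": -8.2},
    {"dx": 0, "dy": 0, "dz": 0, "turn": -8.2},
    {"dx": 0, "dy": 0, "dz": 0, "turn": -8.2},
    {"dx": 0, "dy": 0, "dz": 0, "turn": -8.2},
    {"dx": 0, "dy": 0, "dz": 0, "turn": -8.2},
    {"dx": 0, "dy": 0, "dz": 0, "turn": -8.2},
    {"dx": 0, "dy": 0, "dz": 0, "turn": -8.2},
    {"dx": 0, "dy": 0, "dz": 0, "turn": -8.2},
    {"dx": 0, "dy": 0, "dz": 0, "turn": -8},
    {"dx": 0, "dy": 0, "dz": 0, "turn": 0},
  ],
)

```text
time: 8.2
tcp_pos: [0.4806, -0.0257, 0.1484]
tcp_rot: [0.0, -0.091, 0.996, 0.0]
ft_force: [-0.3, -0.2, -0.8]
gripper_width: 0.0597
grasp_force: 0.0
```

Run:
```python
from h import *
go([.481,-.0257,.018],100.5)
d=grab('wrist'); cv2.imwrite('pics/w4.png',cv2.resize(d['frame'][:,:,::-1],(800,500)))
```

```text
t 8.2 tcp [ 0.4806 -0.0257  0.1484] yang 100.49 zax [ 0.  0. -1.] w 0.0597 F [-0.3 -0.2 -0.8] g 0.0 j7 1.81
shift [-4.000e-04 -1.000e-04  1.304e-01] turn -0.01
```

View pics/w4.png

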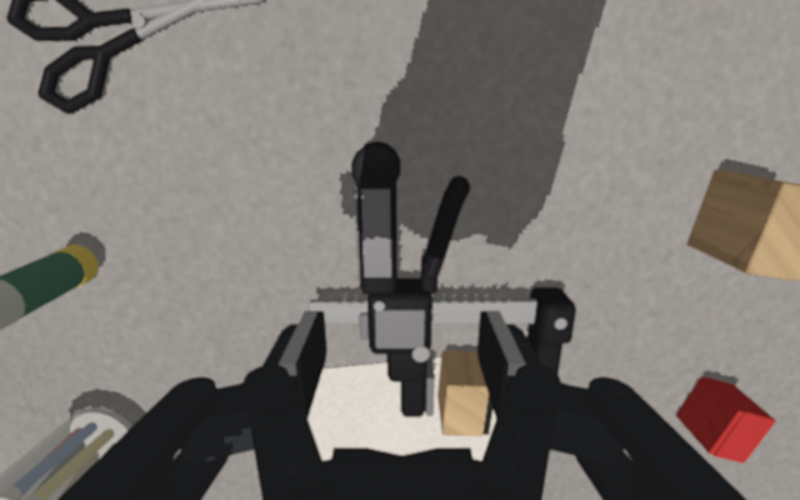

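Run:
```python
from h import *
np.set_printoptions(precision=4,suppress=True)
d=load('wrist')
xh=np.array([.983,.182]);yh=np.array([-.182,.983]);o=np.array([.5408,-.0187])
def c(p,z):
    w=px2w(d,np.array(p)*.8,z)[:,:2]-o; return np.c_[w@xh,w@yh]*1e3
print('grip L,R',c([(357,215),(397,215),(358,270),(398,270)],.033))
print('trig L,R',c([(430,240),(443,247),(448,185),(468,190)],.030))
print('knob',c([(376,165)],.033), 'bar',c([(310,305),(310,322),(530,305),(530,322)],.021))
print('near pad, stamp top',c([(433,380),(433,410)],.033),c([(440,352),(442,434),(490,434)],.046))
```

```text
grip L,R [[-78.6757 -24.0917]
 [-78.6747   1.6127]
 [-40.6229 -24.7371]
 [-40.6378   2.1728]]
trig L,R [[-60.8638  23.43  ]
 [-55.9605  32.2291]
 [-97.5587  34.0395]
 [-94.3789  46.9389]]
knob [[-110.483   -11.2769]] bar [[ -8.2472 -62.1166]
 [  5.755  -63.1707]
 [ -8.1564  98.4723]
 [  5.89    99.9827]]
near pad, stamp top [[47.8769 28.0959]
 [75.6782 28.8719]] [[14.9053 31.0372]
 [86.8022 34.9817]
 [87.1286 71.1497]]
```

>>> apply_moves(
  series=[
    {"dx": 0, "dy": 0.003, "dz": 0, "turn": 0},
    {"dx": 0, "dy": 0, "dz": 0, "turn": 0},
    {"dx": 0, "dy": 0, "dz": 0, "turn": 0},
    {"dx": 0, "dy": 0, "dz": 0.04, "turn": 0},
    {"dx": 0, "dy": 0, "dz": 0.04, "turn": 0},
    {"dx": 0, "dy": 0, "dz": 0.03, "turn": 0},
    {"dx": 0, "dy": 0, "dz": 0.02, "turn": 0},
    {"dx": 0, "dy": 0, "dz": 0, "turn": 0},
  ],
  hand=0,
)

```text
time: 9.05
tcp_pos: [0.4787, -0.0227, 0.0162]
tcp_rot: [-0.002, -0.09, 0.996, -0.0]
ft_force: [0.7, -0.2, 0.7]
gripper_width: 0.0856
grasp_force: 0.0
```

>>> apply_moves(
  series=[
    {"dx": 0, "dy": 0, "dz": 0, "turn": 0},
    {"dx": 0, "dy": 0, "dz": 0, "turn": 0},
    {"dx": 0, "dy": -0.003, "dz": 0, "turn": 0},
    {"dx": 0, "dy": -0.003, "dz": 0, "turn": 0},
    {"dx": 0, "dy": -0.003, "dz": 0, "turn": 0},
    {"dx": 0, "dy": 0, "dz": 0, "turn": 0},
    {"dx": 0, "dy": 0, "dz": 0, "turn": 0},
    {"dx": 0, "dy": 0, "dz": 0, "turn": 0},
  ],
  hand=1,
  squeeze=25,
)

```text
time: 9.85
tcp_pos: [0.4831, -0.0309, 0.0207]
tcp_rot: [0.002, -0.09, 0.996, 0.0]
ft_force: [-6.9, 3.2, 26.9]
gripper_width: 0.0402
grasp_force: 25.4
```

Run:
```python
from h import *
st()
d=grab('scene'); p=w2px(d,[.56,.05,.02])[0].astype(int);print(p)
cv2.imwrite('pics/s2.png',cv2.resize(d['frame'][p[1]-50:p[1]+70,p[0]-80:p[0]+80,::-1],None,fx=5,fy=5,interpolation=cv2.INTER_CUBIC))
```

```text
t 9.85 tcp [ 0.4831 -0.0309  0.0207] yang 100.36 zax [ 0.003  0.001 -1.   ] w 0.0402 F [-6.9  3.2 26.9] g 25.4 j7 1.89
[321 208]
```

View pics/s2.png

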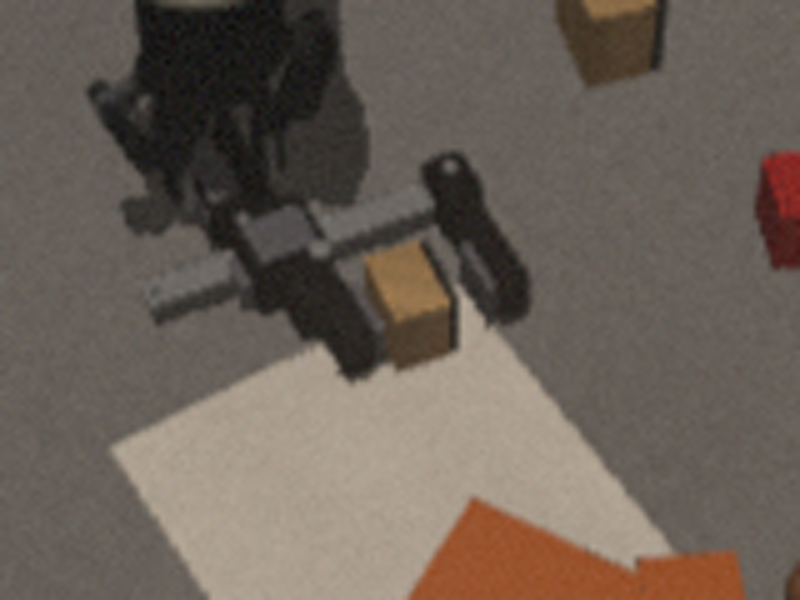

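>>> apply_moves(
  series=[
    {"dx": 0, "dy": 0.003, "dz": 0, "turn": 0},
    {"dx": 0, "dy": 0.003, "dz": 0, "turn": 0},
    {"dx": 0, "dy": 0.003, "dz": 0, "turn": 0},
    {"dx": 0, "dy": 0, "dz": 0, "turn": 0},
    {"dx": 0, "dy": 0, "dz": 0, "turn": 0},
  ],
  hand=0.18,
)

```text
time: 10.4
tcp_pos: [0.4802, -0.0224, 0.0184]
tcp_rot: [0.0, -0.09, 0.996, 0.0]
ft_force: [0.6, 2.2, 1.4]
gripper_width: 0.07
grasp_force: 1.3
```

>>> apply_moves(
  series=[
    {"dx": 0, "dy": -0.003, "dz": -0.002, "turn": 0},
    {"dx": 0, "dy": -0.003, "dz": -0.002, "turn": 0},
    {"dx": 0, "dy": -0.003, "dz": -0.002, "turn": 0},
    {"dx": 0, "dy": 0, "dz": 0, "turn": 0},
    {"dx": 0, "dy": 0, "dz": 0, "turn": 0},
    {"dx": 0, "dy": 0, "dz": 0, "turn": 0},
    {"dx": 0, "dy": 0, "dz": 0, "turn": 0},
  ],
  hand=1,
  squeeze=25,
)

```text
time: 11.1
tcp_pos: [0.4817, -0.0316, 0.0242]
tcp_rot: [-0.0, -0.09, 0.996, -0.0]
ft_force: [-0.5, -2.8, -1.2]
gripper_width: 0.0399
grasp_force: 26.5
```

>>> apply_moves(
  series=[
    {"dx": 0, "dy": 0.003, "dz": 0.002, "turn": 0},
    {"dx": 0, "dy": 0.003, "dz": 0.002, "turn": 0},
    {"dx": 0, "dy": 0.003, "dz": 0.002, "turn": 0},
    {"dx": 0, "dy": 0, "dz": 0, "turn": 0},
    {"dx": 0, "dy": 0, "dz": 0, "turn": 0},
  ],
  hand=0.12,
)

```text
time: 11.6
tcp_pos: [0.4801, -0.0225, 0.0183]
tcp_rot: [-0.0, -0.09, 0.996, -0.0]
ft_force: [0.8, -0.6, 0.4]
gripper_width: 0.0749
grasp_force: 0.0
```

>>> apply_moves(
  series=[
    {"dx": 0, "dy": -0.003, "dz": -0.002, "turn": 0},
    {"dx": 0, "dy": -0.003, "dz": -0.002, "turn": 0},
    {"dx": 0, "dy": -0.003, "dz": -0.002, "turn": 0},
    {"dx": 0, "dy": 0, "dz": 0, "turn": 0},
    {"dx": 0, "dy": 0, "dz": 0, "turn": 0},
    {"dx": 0, "dy": 0, "dz": 0, "turn": 0},
    {"dx": 0, "dy": 0, "dz": 0, "turn": 0},
  ],
  hand=1,
  squeeze=25,
)

```text
time: 12.3
tcp_pos: [0.4817, -0.0321, 0.0244]
tcp_rot: [-0.0, -0.09, 0.996, -0.0]
ft_force: [-2.0, -6.5, 4.4]
gripper_width: 0.0397
grasp_force: 28.0
```

Run:
```python
from h import *
st()
d=grab('scene'); p=[321,208]
cv2.imwrite('pics/s3.png',cv2.resize(d['frame'][p[1]-50:p[1]+70,p[0]-80:p[0]+80,::-1],None,fx=5,fy=5,interpolation=cv2.INTER_CUBIC))
```

```text
t 12.3 tcp [ 0.4817 -0.0321  0.0244] yang 100.31 zax [ 0.    -0.001 -1.   ] w 0.0397 F [-2.  -6.5  4.4] g 28.0 j7 1.88
```

View pics/s3.png

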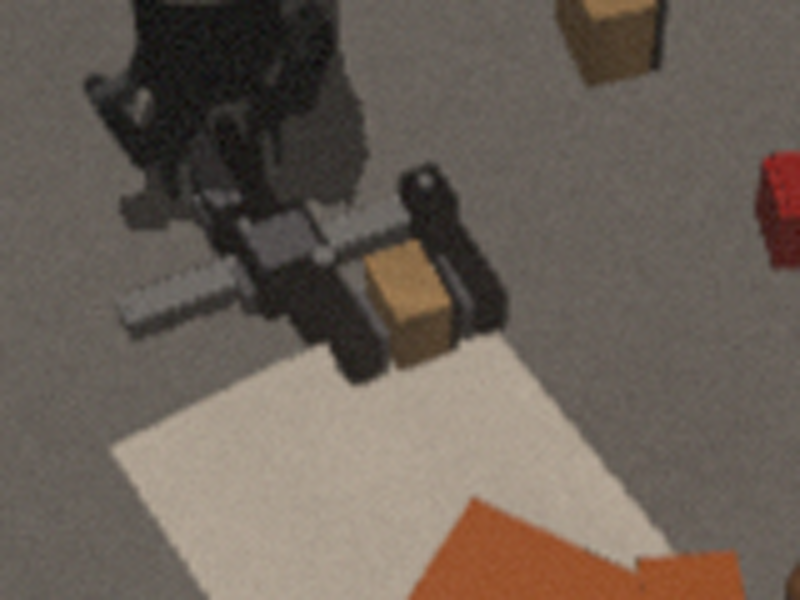

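>>> apply_moves(
  series=[
    {"dx": 0, "dy": 0.003, "dz": 0.002, "turn": 0},
    {"dx": 0, "dy": 0.003, "dz": 0.002, "turn": 0},
    {"dx": 0, "dy": 0.003, "dz": 0.002, "turn": 0},
    {"dx": 0, "dy": 0, "dz": 0, "turn": 0},
    {"dx": 0, "dy": 0, "dz": 0, "turn": 0},
  ],
  hand=0.12,
)

```text
time: 12.85
tcp_pos: [0.4801, -0.0225, 0.0182]
tcp_rot: [-0.0, -0.09, 0.996, -0.0]
ft_force: [0.2, 0.2, -0.3]
gripper_width: 0.0753
grasp_force: 0.0
```

>>> apply_moves(
  series=[
    {"dx": 0, "dy": -0.0035, "dz": -0.002, "turn": 0},
    {"dx": 0, "dy": -0.0035, "dz": -0.002, "turn": 0},
    {"dx": 0, "dy": -0.003, "dz": -0.002, "turn": 0},
    {"dx": 0, "dy": 0, "dz": 0, "turn": 0},
    {"dx": 0, "dy": 0, "dz": 0, "turn": 0},
    {"dx": 0, "dy": 0, "dz": 0, "turn": 0},
    {"dx": 0, "dy": 0, "dz": 0, "turn": 0},
  ],
  hand=1,
  squeeze=25,
)

```text
time: 13.55
tcp_pos: [0.4818, -0.0326, 0.0242]
tcp_rot: [-0.0, -0.09, 0.996, -0.0]
ft_force: [-2.3, -2.3, -2.7]
gripper_width: 0.0401
grasp_force: 26.0
```

>>> apply_moves(
  series=[
    {"dx": 0, "dy": 0.0035, "dz": 0.002, "turn": 0},
    {"dx": 0, "dy": 0.0035, "dz": 0.002, "turn": 0},
    {"dx": 0, "dy": 0.003, "dz": 0.002, "turn": 0},
    {"dx": 0, "dy": 0, "dz": 0, "turn": 0},
    {"dx": 0, "dy": 0, "dz": 0, "turn": 0},
  ],
  hand=0.12,
)

```text
time: 14.05
tcp_pos: [0.4801, -0.0225, 0.0183]
tcp_rot: [-0.0, -0.09, 0.996, -0.0]
ft_force: [0.0, 0.4, 0.1]
gripper_width: 0.0749
grasp_force: 0.0
```

>>> apply_moves(
  series=[
    {"dx": 0, "dy": -0.003, "dz": -0.002, "turn": 0},
    {"dx": 0, "dy": -0.003, "dz": -0.002, "turn": 0},
    {"dx": 0, "dy": 0, "dz": 0, "turn": 0},
    {"dx": 0, "dy": 0, "dz": 0, "turn": 0},
    {"dx": 0, "dy": 0, "dz": 0, "turn": 0},
    {"dx": 0, "dy": 0, "dz": 0, "turn": 0},
    {"dx": 0, "dy": 0, "dz": 0, "turn": 0},
  ],
  hand=1,
  squeeze=25,
)

```text
time: 14.75
tcp_pos: [0.4809, -0.0293, 0.0225]
tcp_rot: [-0.0, -0.09, 0.996, -0.0]
ft_force: [-5.1, -4.9, 8.4]
gripper_width: 0.0508
grasp_force: 28.6
```

>>> apply_moves(
  series=[
    {"dx": 0, "dy": -0.001, "dz": -0.001, "turn": 0},
    {"dx": 0, "dy": 0, "dz": 0, "turn": 0},
    {"dx": 0, "dy": 0, "dz": 0, "turn": 0},
    {"dx": 0, "dy": 0, "dz": 0, "turn": 0},
    {"dx": 0, "dy": 0, "dz": 0, "turn": 0},
  ],
)

```text
time: 15.25
tcp_pos: [0.4812, -0.0295, 0.0232]
tcp_rot: [-0.0, -0.09, 0.996, -0.0]
ft_force: [-2.4, -1.2, -3.1]
gripper_width: 0.0504
grasp_force: 26.4
```

Run:
```python
from h import *
st()
d=grab('scene'); p=[321,208]
cv2.imwrite('pics/s4.png',cv2.resize(d['frame'][p[1]-50:p[1]+70,p[0]-80:p[0]+80,::-1],None,fx=5,fy=5,interpolation=cv2.INTER_CUBIC))
```

```text
t 15.25 tcp [ 0.4812 -0.0295  0.0232] yang 100.35 zax [-0. -0. -1.] w 0.0504 F [-2.4 -1.2 -3.1] g 26.4 j7 1.88
```

View pics/s4.png

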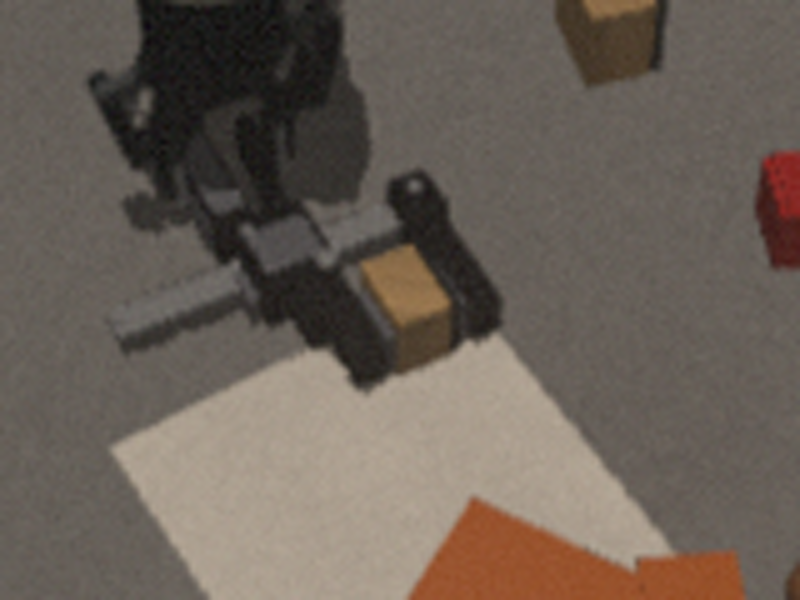

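```bash
python3 -c "
from h import *
print(order.job_done())"
```

```text
the job is handed in; nothing more can be done
None
```

I handed the job in at about 15 s: the stamp stands between the jaws, closed on it in five trigger pulls, and the gripper still holds the trigger squeezed at about 26 N, stopped well short of its end (roughly 0.13 rad, worked out from the finger opening); no verdict came back.

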